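# Put the flat lid on the seasoning tin

### The job

The flat steel lid of the open seasoning tin lies on the wobbly chopping board, too thin to be picked up there. Slide it, pressing only lightly, until its tab sticks well out over the board's left edge, pinch it by the tab and lay it on the tin, tab towards the robot, flat on the rim between the side lips and pushed gently home against the back lip. Do not drop the lid and leave everything else on the counter where it is.

Things in the scene. Friction and masses are not known exactly. Their poses are not given: they have to be found in the camera images.
- lid: Flat steel lid, 3 mm thick, 0.10 to 0.18 kg. Origin: middle of length and width, on its underside; z up. x from -30 to +85 mm: 50 mm wide body; x from -85 to -30 mm: tab, 40 mm wide. Centre of mass at x = +4 mm. Starts flat on the board, tab towards the board's left edge (within 15 degrees), the tab's end 15 to 70 mm short of it.
- lid_tab (a point): Middle of the end of the lid's tab, at x = -85 mm of the lid, half way up its thickness.
- block: Wooden board on a foot under its middle, 260 mm along x, 340 mm along y. Origin: 70 mm below the centre of its flat top; z up. Left edge: y = +170 mm, free space below it. Top 60 to 70 mm above the counter. It wobbles about its x axis: rests level on its right foot; pressed left of its middle, the left edge sinks, up to 9 mm. Friction with the lid about 0.2; over 25 N on it spoils the job.
- tin: Open aluminium tin, fixed, x from -60 to +66 mm, 66 mm wide in y. Origin: on its underside. Rim: flat ledge at z = 60 mm round a pocket 102 by 42 mm, with lips 9 mm high on both sides (gap 55 mm at the foot, 61 mm at the top) and at the back (face at x = +60 mm), none at the front (-x, roughly to the robot). Friction with the lid about 0.2; over 25 N on it spoils the job.
- tin_seat (a point): Point of the tin at x = -25, y = 0, z = 60 mm (rim height): the lid's origin lies here when the lid is home, its x along the tin's x, wide end against the back lip, tab sticking out 50 mm past the front wall.
- tin_shut: A second, equal tin that already has its lid on, fixed: leave alone. It and the open tin stand side by side on the robot's left, either one nearer the middle. Origin as for the open tin.
- weight_big: Brass weight, 25 mm across, 26 mm high, loose, standing on the board at its far right corner; leave alone. Origin: centre of its underside.
- weight_small: Brass weight, 20 mm across, 22 mm high, loose, standing on the board at its near right corner; leave alone. Origin: centre of its underside.
- mug: White mug, 76 mm across, 85 mm high, loose, behind; leave alone. Origin: centre of its underside.
- jar: Amber jar, 68 mm across, 110 mm high, loose, behind the tins; leave alone. Origin: centre of its underside.
- bowl: Steel bowl, 140 mm across, 50 mm high, loose, behind the tins; leave alone. Origin: centre of its underside.
- spoon: Wooden spoon, loose, lying on the counter between board and tins, under 30 mm high; leave alone. Origin: under its middle.
- sauce: Green bottle, 60 mm across, 160 mm high, loose, behind the board; leave alone. Origin: centre of its underside.
Things that resemble listed ones, but are neither listed nor needed, are in the scene too. There is more than one size of the lid; the one meant has the size given above.

How it is judged (in metres and radians):
On the way, in this order (a step that is already met when the one before it is completed fails the run):
1. the lid lies flat on the board with its tab sticking out at least 30 mm over the left edge (y of lid_tab in the frame of block above 0.2 m and z of lid in the frame of block between 0.067 and 0.073 m and angle between the z axis of lid and the z axis of block, either way round below 0.06 rad and y of lid in the frame of block below 0.168 m), for 0.2 s.
2. the lid is lifted clear of the board (z of lid in the frame of block above 0.085 m and contact force between lid and the fingers above 1 N), for 0.1 s.
At the end, for the whole second after the job is handed in: The lid lies at rest and released on the open tin's rim, right way up, tab to the front: its origin within 3 mm of the seat point lengthwise (wide end against the back lip), 5 mm sideways and 3 mm in height, within 0.1 rad of the tin's direction and 0.04 rad of level (x of lid in the frame of tin_seat between -0.003 and 0.003 m and y of lid in the frame of tin_seat between -0.005 and 0.005 m and z of lid in the frame of tin_seat between -0.003 and 0.003 m and angle between the x axis of lid and the x axis of tin, either way round below 0.1 rad and x of lid_tab in the frame of tin below -0.09 m and angle between lid's own z axis and vertical below 0.04 rad and linear speed of lid below 0.01 m/s); the robot touches nothing.
It fails at once if the lid is pressed on the board with more than 25 N (contact force between lid and block above 25 N).
It fails at once if the robot presses on the board itself with more than 25 N (contact force between any of the fingers, the arm and block above 25 N).
It fails at once if the lid is pushed, pressed or dropped on the tin with more than 25 N (contact force between lid and tin above 25 N).
It fails at once if the lid is dropped to the counter (height (world z) of lid below 0.04 m).
It fails at once if a bystander is displaced by more than 25 mm (distance of any of weight_big, weight_small, mug, jar, bowl, spoon, sauce from where it was at the start of the episode above 0.025 m).
It also fails if it takes over 72 s, if anything falls off the work surface, if the arm or the gripper's body presses on something with over 40 N, if the wrist force passes 120 N, or if a joint passes its speed limit or range.

### The arm

A 6-joint arm with a two-finger parallel gripper is mounted at the origin on the work surface. World frame = base frame: x ahead of the robot, y to its left, z up, the work surface at z = 0. Lengths are in mm, angles in rad, forces in N, time in s.
With the tool pointing down it reaches from about 325 to 900 mm from the base axis. Payload 6.1 kg.
Tool frame: the origin (TCP) lies at the very end of the fingers, on their centre line; the grasp point (between the pads) lies bot.grasp_offset behind it (bot.grasp_offset is the distance from the TCP to the grasp point, in mm); z points along the fingers, x is the direction in which the jaws open and shut, and the axes are right-handed (so a half turn about z gives the same grasp; the last joint's range is limited). The gripper opens to 87 mm and grips with 3 to 60 N. Pads are 19 mm wide; open, the fingers measure 117 mm over their backs; the gripper's body (75 mm by 190 mm) begins 51 mm behind the grasp point.
Start: joints at [1.172, 0.22, 1.526, -0, 1.395, -0.126], TCP at [168.392, 601.88, 222.538] pointing down, gripper open.
Joint ranges: [-2.98, 2.98], [-0.91, 2.08], [0.09, 2.57], [-1.24, 4.39], [0.2, 2.65], [-2.68, 2.68]. Speed limits (rad/s): [2.57, 2.57, 3.01, 3.14, 3.14, 3.14].

### API

Orientations are given as [roll, pitch, yaw] about the fixed x, y, z axes, in that order (R = Rz(yaw) Ry(pitch) Rx(roll)).
In Python, from station import bot, get_obs, viewer, ticket gives the robot as it stands. Calls block until the motion is done:
- bot.goto(position, orientation): joint-space move of the TCP to a pose.
- bot.move_l(position, v=150, attitude=None, contact_N=None): straight line of the TCP; attitude=None keeps the orientation; v is the mean speed in mm/s. With contact_N (N) it stops when the force on the tool has changed by that much, and returns True; else False.
- bot.set_joints(angles): joint-space move.
- bot.grip(opening, grasp_force=None): opening from 0.0 (shut) to 1.0 (fully open); grasp_force is the grip in N (None keeps the last); returns when the fingers have stopped.
- bot.pause(seconds).
- bot.inverse_kinematics(position, orientation): joint angles nearest the present ones, or None.
- get_obs(): the state.
- viewer.read_camera(name): name is "scene" or "top"; returns (picture, depth): 384x512x3 uint8, red, green, blue; 384x512 float32, mm along the optical axis (not along the pixel's ray), 0 where there is no reading.
- viewer.camera_params(name): a dict with "fov_y" (degrees; the focal length in pixels is half the picture's height over the tangent of half this angle, whatever the lens; pixels are square), "cx", "cy" (the principal point, pixels), "origin" and "rotation" of the camera in the world. Camera axes: x right, y down, z forward; pixel columns grow to the right and rows downward; lengths in mm; the calibration is good to about 2 mm. A picture is of the moment at which its call begins. camera_params takes no time and is no camera call.
A pose or a line that the arm cannot do raises bot.PlanningError and nothing moves.
- ticket.hand_in(): hands the job in, once; it reports no verdict.
The state is a dict: "time": time; "joints": joint angles; "dq": joint speeds; "joint_torque": joint torques, N m; "eef_pos": TCP position; "ee_rot": TCP orientation; "wrist_force": force on the tool from outside, world axes, zero at the start; "ft_torque": the same for the moment, N m; "width": opening from 0.0 (shut) to 1.0 (fully open).
Only numpy, scipy, OpenCV 4.12 (cv2) and the standard library are available. Lean on these libraries where they do the work, as an engineer would, in place of code of your own. Each camera call takes 0.05 s, during which the arm holds its last target. There are 200 camera calls.

## Working session

There is one attempt and no reset: what is moved stays moved. The work goes in short steps, each a Python script; the robot and the scene stay as the last script left them, time stands still between calls to the robot, and variables do not carry over. Pictures are saved under pics/ and viewed, about 8 in all and at most 12, crops included, and the job is handed in when it is done.

```bash
ls; mkdir -p pics; python3 - <<'E'
from station import bot,get_obs,viewer
import cv2,numpy as np
for n in("scene","top"):
    p,d=viewer.read_camera(n); cv2.imwrite(f"pics/{n}0.png",p[:,:,::-1]); np.savez(f"/tmp/{n}0.npz",p=p,d=d)
    print(n,viewer.camera_params(n))
o=get_obs();print(o["time"],o["eef_pos"],o["ee_rot"],bot.grasp_offset,o["wrist_force"])
E
```

```text
pics
scene {'fov_y': 50.75536941646028, 'cx': 252.0909620727584, 'cy': 188.42838146782753, 'origin': array([1336.56942878, -431.98237311,  815.08161183]), 'rotation': array([-2.25329407e+00, -1.76364583e-03,  1.13316441e+00])}
top {'fov_y': 56.974685886067014, 'cx': 256.2964598176197, 'cy': 191.0393288245063, 'origin': array([ 294.5287358 ,  -46.99306953, 1127.87753994]), 'rotation': array([-2.90686825,  0.00413732, -1.58551606])}
0.1 [168.18559737 601.34732759 221.53537676] [-3.14139028e+00  1.76349863e-03  1.29798295e+00] 18.700000000000003 [ 0.11862935  0.47601487 -0.5861247 ]
```

View pics/top0.png

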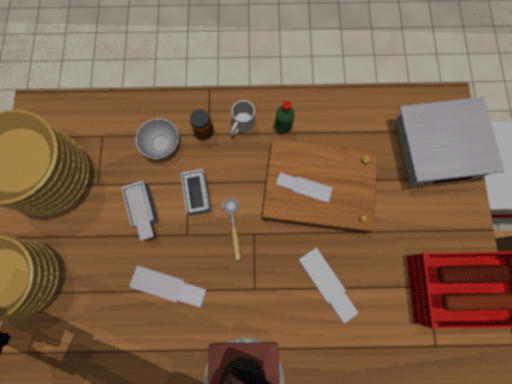

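View pics/scene0.png

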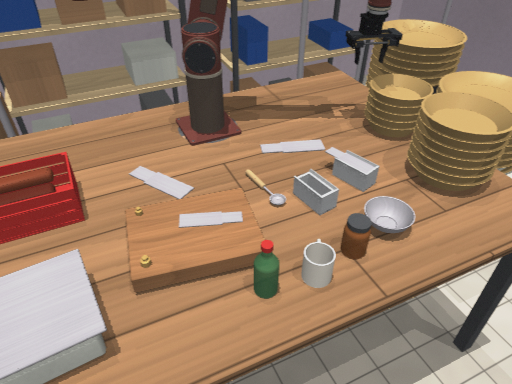

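The picture shows several lid-like things. In top view they are the lid on the board at (305,188), loose plates on the counter at (168,287) and (328,285), and the lid on the shut tin at (140,210). The one meant is at (305,188), the only one on the board. The open tin is at (196,191). Next I'll measure and check with a close crop.

```bash
cat > h.py <<'E'
import numpy as np,cv2
from scipy.spatial.transform import Rotation as R
from station import bot,get_obs,viewer
def cloud(n,p,d):
    c=viewer.camera_params(n); f=p.shape[0]/2/np.tan(np.radians(c["fov_y"]/2))
    v,u=np.mgrid[:p.shape[0],:p.shape[1]]
    X=np.stack([(u-c["cx"])/f*d,(v-c["cy"])/f*d,d],-1)
    return X@R.from_euler("xyz",c["rotation"]).as_matrix().T+c["origin"]
def shot(n): 
    p,d=viewer.read_camera(n); return p,d,cloud(n,p,d)
def grey(p): 
    h=cv2.cvtColor(p,cv2.COLOR_RGB2HSV); return (h[...,1]<60)&(h[...,2]>90)
def rect(P): return cv2.minAreaRect(P[:,:2].astype(np.float32))
E
python3 - <<'E'
from h import *
tiles=[]
for n,b,t,bb in(("top",(265,168,340,208),(172,160,215,220),(255,130,385,240)),("scene",(172,205,250,232),(288,165,345,215),(120,185,270,290))):
    z=np.load(f"/tmp/{n}0.npz");p,d=z["p"],z["d"];X=cloud(n,p,d);g=grey(p)
    cnt=X[...,2][(np.abs(X[...,2])<20)];print(n,"counter z",np.median(cnt))
    for nm,(u0,v0,u1,v1),zr in(("lid",b,(50,90)),("tin",t,(48,80)),("board",bb,(55,75))):
        P=X[v0:v1,u0:u1];m=(P[...,2]>zr[0])&(P[...,2]<zr[1])
        if nm!="board": m&=g[v0:v1,u0:u1]
        else: m&=~g[v0:v1,u0:u1]
        Q=P[m]; print(n,nm,len(Q),"z",np.percentile(Q[:,2],[5,25,50,75,95]).round(1),rect(Q))
        if nm=="board":
            A=np.c_[Q[:,:2]-Q[:,:2].mean(0),np.ones(len(Q))];print(np.linalg.lstsq(A,Q[:,2],rcond=None)[0])
    u0,v0,u1,v1=b;tiles.append(cv2.resize(p[v0-8:v0+52,u0-8:u0+92],(500,300),interpolation=2))
    u0,v0,u1,v1=t;tiles.append(cv2.resize(p[v0:v0+60,u0-10:u0+50],(300,300),interpolation=2))
cv2.imwrite("pics/crop0.png",np.vstack([np.hstack(tiles[:2]),np.hstack(tiles[2:])])[:,:,::-1])
E
```

```text
top counter z 1.4461091217872308
top lid 837 z [60.6 62.6 64.1 65.5 67.6] ((561.932373046875, -193.4538116455078), (171.56243896484375, 54.35293960571289), 71.10540008544922)
top tin 507 z [56.2 60.3 62.9 68.9 72.2] ((552.9502563476562, 144.30018615722656), (126.94941711425781, 69.36468505859375), 9.789931297302246)
top board 7845 z [58.  60.  61.4 62.7 64.7] ((571.4656982421875, -248.41656494140625), (340.3876953125, 260.77264404296875), 81.67682647705078)
[ 2.08830372e-04 -8.42513993e-04  6.13933229e+01]
scene counter z -2.2052796801016257
scene lid 786 z [57.9 59.6 60.6 61.5 63. ] ((561.883544921875, -193.17201232910156), (171.28297424316406, 59.02628707885742), 70.43843078613281)
scene tin 567 z [49.1 54.8 58.4 64.2 67.8] ((548.2386474609375, 199.00408935546875), (129.5431671142578, 180.34555053710938), 9.930330276489258)
scene board 7905 z [55.7 56.9 57.8 58.8 60.4] ((625.3045654296875, -254.79957580566406), (339.1333923339844, 359.8168029785156), 81.1845474243164)
[ 4.15447760e-03 -1.43114139e-03  5.80490153e+01]
```

View pics/crop0.png

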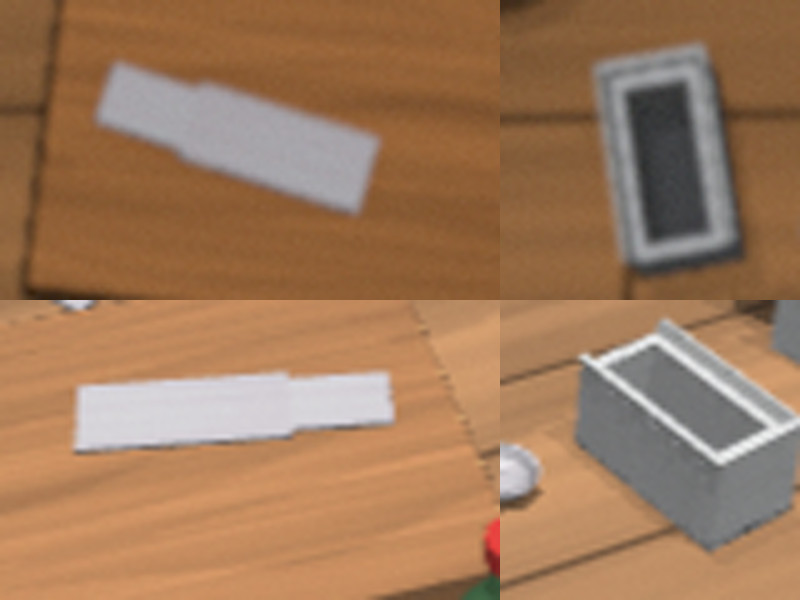

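The crop confirms the lid, with its tab at upper left in the top view, pointing to the board's left edge. It also shows the open tin's rim, with the lip-less end towards the robot. Pinching with a horizontal gripper needs clearance, so I'll check which way the 190 mm side of the body lies.

```bash
python3 - <<'E'
from h import *
z=np.load("/tmp/scene0.npz");p,d=z["p"],z["d"];X=cloud("scene",p,d)
o=get_obs();T=R.from_euler("xyz",o["ee_rot"]).as_matrix()
L=(X[0:75,320:430].reshape(-1,3)-o["eef_pos"])@T
L=L[(np.abs(L[:,:2])<150).all(1)&(L[:,2]<10)&(L[:,2]>-250)]
for a in range(0,220,15):
    S=L[(-L[:,2]>=a)&(-L[:,2]<a+15)]
    if len(S): print(a,len(S),S[:,:2].min(0).round(),S[:,:2].max(0).round())
cv2.imwrite("pics/grip0.png",cv2.resize(p[0:80,320:430],(770,560),interpolation=2)[:,:,::-1])
E
```

```text
0 38 [-54. -11.] [54. 17.]
15 38 [-56. -11.] [56. 19.]
30 45 [-57. -10.] [58. 19.]
45 43 [-61. -11.] [62. 19.]
60 63 [-90. -35.] [87. 48.]
75 213 [-87. -33.] [87. 49.]
90 213 [-96. -32.] [94. 46.]
105 303 [-95. -40.] [96. 46.]
120 100 [-50. -24.] [18. 33.]
135 101 [-52. -24.] [18. 30.]
150 92 [-51. -27.] [20. 45.]
165 144 [-52. -36.] [37. 45.]
180 71 [-36.  -6.] [24. 39.]
195 113 [-39. -15.] [33. 46.]
210 107 [-39.  -5.] [32. 45.]
```

View pics/grip0.png

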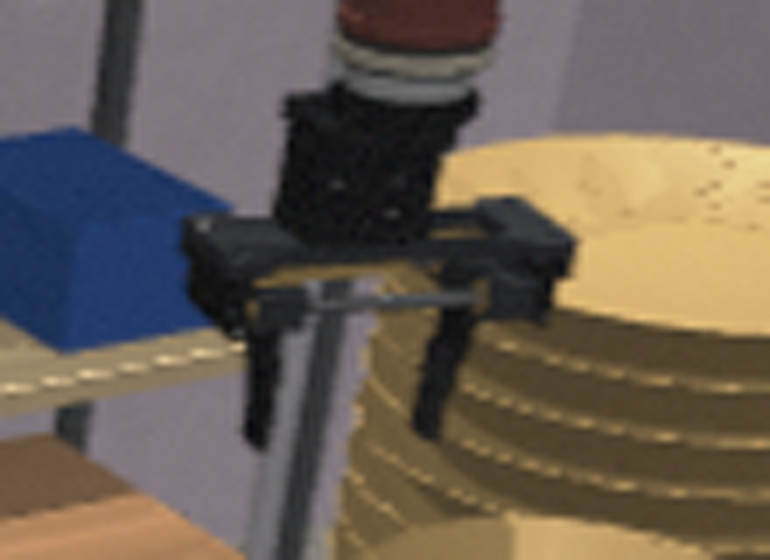

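The 190 mm body side lies along the jaws, so a flat pinch from the side would hit the counter. Instead I'll pinch the tab's 40 mm width with the fingers pointing down. For the slide I'll push the wide end with two spread fingertips just above the board, after finding the board height by touch.

```bash
cat >> h.py <<'E'
lc=np.array([561.9,-193.3]); la=np.radians(70.8); lu=np.array([np.cos(la),np.sin(la)])
bc=np.array([571.5,-248.4]); ba=np.radians(81.5); by=np.array([np.cos(ba),np.sin(ba)])
def at(q,z): return [q[0],q[1],z]
E
python3 - <<'E'
from h import *
yaw=la-np.pi/2; q=lc-112*lu
bot.grip(0.29,20)
bot.goto(at(q,200),[np.pi,0,yaw]); print(get_obs()["eef_pos"],get_obs()["joints"],get_obs()["time"])
bot.move_l(at(q,80),v=120)
bot.pause(.3);print(get_obs()["wrist_force"])
h=bot.move_l(at(q,50),v=10,contact_N=2.5); o=get_obs();print(h,o["eef_pos"],o["wrist_force"],o["time"])
z=o["eef_pos"][2]
bot.move_l(at(q,z+1.3),v=20); bot.pause(.2);o=get_obs();print(o["eef_pos"],o["wrist_force"],o["width"])
p,d,X=shot("scene"); p2,_,_=shot("top")
cv2.imwrite("pics/push0.png",np.hstack([cv2.resize(p[170:290,110:290],(450,300)),cv2.resize(p2[120:240,240:390],(375,300))[:,:350]])[:,:,::-1])
E
```

```text
[ 525.44064469 -298.42060896  200.02484881] [-6.47056521e-01  1.87587703e-01  1.60728552e+00  1.75228919e-04
  1.34670118e+00 -3.13104114e-01] 4.6917
[-0.25865706  0.01915194 -0.59233916]
True [ 525.0779606  -299.05841365   60.43180313] [-0.2688756  -0.4149083   4.17491422] 7.9833
[ 524.84750096 -298.87838498   61.37752311] [-0.21048223 -1.12943166  0.7492329 ] 0.28870890712192865
```

View pics/push0.png

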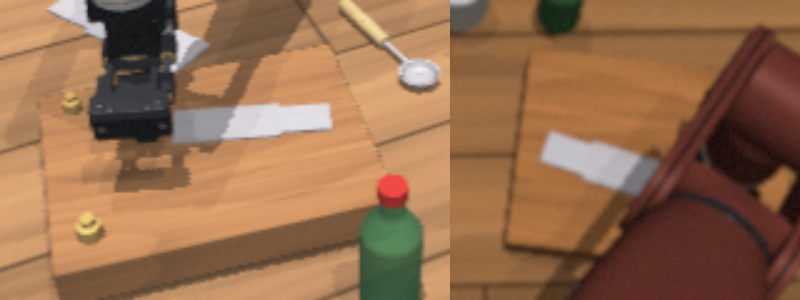

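The view shows the gripper standing behind the lid's wide end with the lid unmoved. The board top is at about z 60.4. Now I'll push.

```bash
python3 - <<'E'
from h import *
def look(k):
    p,d,X=shot("scene"); g=grey(p)
    Q=X[g&(X[...,2]>54)&(X[...,2]<68)&(np.abs(X[...,0]-590)<110)&(np.abs(X[...,1]+150)<140)]
    # keep the biggest blob nearest the lid axis
    r=(Q[:,:2]-lc)@np.array([-lu[1],lu[0]]); Q=Q[np.abs(r)<45]
    a=(Q[:,:2]-lc)@lu; print(k,len(Q),"along",np.percentile(a,[1,99]).round(1),rect(Q),"z",np.median(Q[:,2]),"tab y",((Q[:,:2]-bc)@by).max()); return p
z=get_obs()["eef_pos"][2]
for s in(-50,-8):
    print(bot.move_l(at(lc+s*lu,z),v=30,contact_N=8)); o=get_obs();print(o["eef_pos"],o["wrist_force"],o["time"])
    p=look(s)
cv2.imwrite("pics/push1.png",cv2.resize(p[170:290,110:290],(720,480))[:,:,::-1])
E
```

```text
False
[ 545.40580949 -240.57646051   61.46603916] [-0.50089429  0.04361469 -0.63393154] 10.7667
-50 696 along [-33.  130.8] ((577.7109375, -149.27362060546875), (171.712890625, 58.438873291015625), 71.59906005859375) z 60.684715736944156 tab y 186.49570300446197
False
[ 559.26134142 -201.02841581   61.53489723] [-0.17853341 -0.14315029 -0.97672619] 12.3667
-8 242 along [  6.6 113.7] ((588.7400512695312, -122.95637512207031), (136.75640869140625, 53.8377685546875), 69.33352661132812) z 55.61815003499231 tab y 193.14582851042894
```

View pics/push1.png

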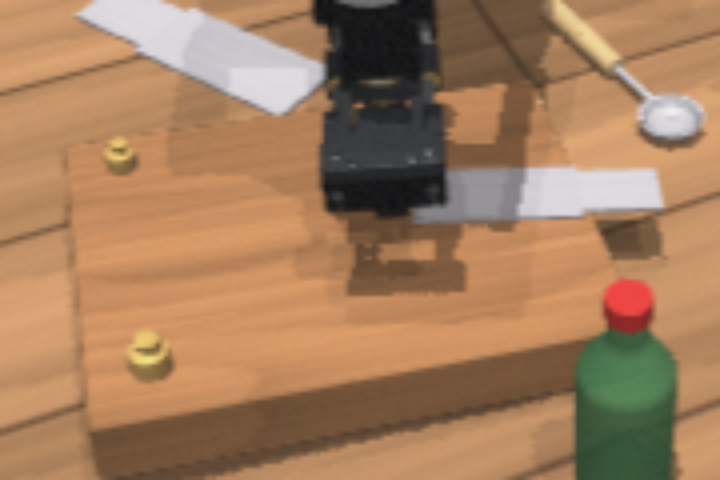

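The tab now sticks out past the left edge, and the board seems to have sunk under the lid's weight. I'll retreat upward and measure.

```bash
python3 - <<'E'
from h import *
e=get_obs()["eef_pos"]
bot.move_l([e[0]-5,e[1]-15,e[2]],v=60); bot.move_l([e[0]-5,e[1]-15,230],v=200)
bot.goto([470,-330,260],[np.pi,0,-.6])
for n in("scene","top"):
    p,d,X=shot(n); np.savez(f"/tmp/{n}2.npz",p=p,d=d); g=grey(p)
    m=g&(X[...,2]>35)&(X[...,2]<75)
    r=(X[...,:2]-lc)@np.array([-lu[1],lu[0]]); a=(X[...,:2]-lc)@lu
    m&=(np.abs(r)<50)&(a>-60)&(a<220)
    Q=X[m]; A=np.c_[(Q[:,:2]-lc)@lu,(Q[:,:2]-lc)@[-lu[1],lu[0]],np.ones(len(Q))]
    print(n,m.sum(),rect(Q),"lid plane",np.linalg.lstsq(A,Q[:,2],rcond=None)[0],"tab y",((Q[:,:2]-bc)@by).max())
    B=(X[...,:2]-bc)@np.c_[[by[1],-by[0]],by]
    mb=(np.abs(B[...,0])<120)&(np.abs(B[...,1])<160)&~cv2.dilate(g.astype(np.uint8),np.ones((5,5))).astype(bool)&(X[...,2]>40)&(X[...,2]<75)
    print("board plane",np.linalg.lstsq(np.c_[B[mb],np.ones(mb.sum())],X[mb][:,2],rcond=None)[0])
    q=p[170:290,110:290] if n=="scene" else p[130:240,230:390]
    cv2.imwrite(f"/tmp/c{n}.png",cv2.resize(q,(400,300)))
cv2.imwrite("pics/push2.png",np.hstack([cv2.imread("/tmp/cscene.png"),cv2.imread("/tmp/ctop.png")])[:,:,::-1])
print(get_obs()["time"])
E
```

```text
scene 757 ((594.0806884765625, -107.35713195800781), (169.8574676513672, 58.026039123535156), 68.44584655761719) lid plane [-5.32563983e-02 -2.25762574e-02  5.78205941e+01] tab y 228.51480145791783
board plane [ 2.11784822e-03 -5.54225086e-02  5.79766560e+01]
top 805 ((591.0543212890625, -108.5322265625), (169.3237762451172, 53.31303787231445), 70.43965148925781) lid plane [-5.36009922e-02  1.76357829e-03  6.13956970e+01] tab y 226.85937086920165
board plane [ 2.26901520e-04 -5.59551595e-02  6.15127946e+01]
14.5583
```

View pics/push2.png

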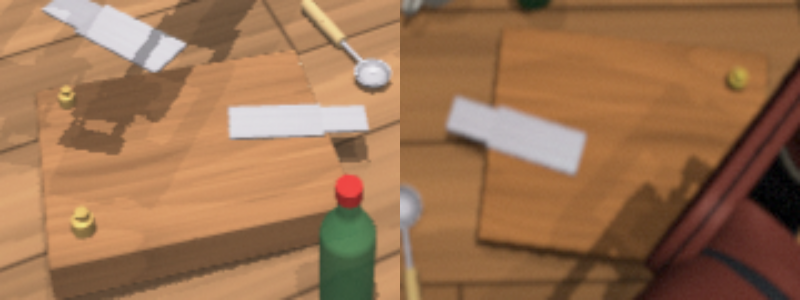

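The board has tipped to its left stop (0.055 rad) with the lid lying along it, and the tab is about 55 mm over the edge. That meets step 1. Now I'll pinch the tab across its width and lift.

```bash
cat >> h.py <<'E'
c2=np.array([592.3,-108.]); a2=np.radians(70.3); u2=np.array([np.cos(a2),np.sin(a2)])
E
python3 - <<'E'
from h import *
g=c2+60*u2; yaw=a2-np.pi/2
bot.grip(0.8,50); 
bot.goto(at(g,160),[np.pi,0,yaw])
bot.move_l(at(g,90),v=120); print(bot.move_l(at(g,32),v=60,contact_N=6))
o=get_obs();print(o["eef_pos"],o["wrist_force"])
bot.grip(0.0,50); bot.pause(.2); o=get_obs();print(o["width"]*87,o["eef_pos"],o["wrist_force"],o["time"])
bot.move_l(at(g,50),v=30);bot.move_l(at(g,110),v=50); bot.pause(.2)
o=get_obs();print(o["width"]*87,o["wrist_force"],o["ft_torque"],o["time"])
bot.move_l(at(g,150),v=80)
o=get_obs(); T=R.from_euler("xyz",o["ee_rot"]).as_matrix()
for n in("scene","top"):
    p,d,X=shot(n); np.savez(f"/tmp/{n}3.npz",p=p,d=d); G=grey(p)
    L=(X-o["eef_pos"])@T; print(n)
    m=G&(L[...,2]>-50)&(L[...,2]<20)&(np.abs(L[...,0])<45)&(np.abs(L[...,1])<170)
    Q=L[m]; print(m.sum(),Q.min(0),Q.max(0),rect(Q) if len(Q) else 0)
    if len(Q)>20: print(np.linalg.lstsq(np.c_[Q[:,:2],np.ones(len(Q))],Q[:,2],rcond=None)[0])
    q=p[130:270,150:350] if n=="scene" else p[120:260,190:390]
    cv2.imwrite(f"/tmp/c{n}.png",cv2.resize(q,(400,280)))
cv2.imwrite("pics/lift.png",np.hstack([cv2.imread("/tmp/cscene.png"),cv2.imread("/tmp/ctop.png")])[:,:,::-1])
E
```

```text
False
[613.01150101 -51.6068058   32.55236741] [-0.42951669 -0.17975782  0.05778328]
38.24406781770761 [612.57360557 -51.52312253  32.04428718] [0.50219999 0.18786    0.80511611] 19.5083
37.91094922599511 [ 0.07024629  0.3019372  -1.95714037] [0.01504973 0.02138503 0.01604938] 21.8083
scene
575 [-25.53702362 -11.31181889 -24.28244978] [ 30.25786    142.2375325    0.44884966] ((2.0302677154541016, 65.16747283935547), (54.68706512451172, 153.599609375), 0.6609134078025818)
[-8.61144198e-04 -3.65225920e-02 -1.69384104e+01]
top
536 [-27.82482209  57.08850167 -29.92111573] [ 23.55473623 146.06560151 -17.94589134] ((-2.187297821044922, 101.49058532714844), (51.211509704589844, 89.02449035644531), 0.28361907601356506)
[-5.88159613e-03 -2.30858625e-02 -2.11488030e+01]
```

View pics/lift.png

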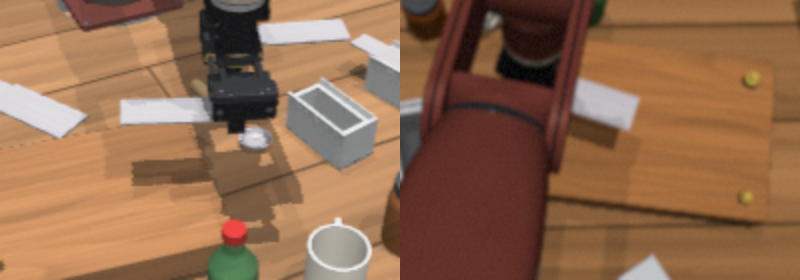

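The lid is lifted. It is level within about 0.03 rad with the wide end slightly up, centred in the jaws, and its wide end is about 144 mm ahead. I'll refine the tin pose with both cameras, then carry the lid over.

```bash
python3 - <<'E'
from h import *
t0=np.array([550.,143.8]);th=np.radians(9.8);ex=np.array([np.cos(th),np.sin(th)]);ey=np.array([-ex[1],ex[0]])
for n,b in(("scene",-1),("top",1)):
    z=np.load(f"/tmp/{n}0.npz");p,d=z["p"],z["d"];X=cloud(n,p,d);X[...,2]-={"scene":-2.2,"top":1.45}[n]
    B=(X[...,:2]-t0)@np.c_[ex,ey]
    m=(np.abs(B[...,0]-3)<80)&(np.abs(B[...,1])<48)&(X[...,2]>50)&(X[...,2]<80)
    Q=B[m]; r=rect(Q); print(n,m.sum(),"rect in nominal tin frame",r,"pct",np.percentile(Q,[1,99],axis=0).round(1), "z95",np.percentile(X[m][:,2],[50,95]))
    rim=m&(np.abs(B[...,1])<23)&(((B[...,0]<-53)&(B[...,0]>-58))); print("front ledge z",np.median(X[rim][:,2]),rim.sum())
    k=m&(X[...,2]>64);K=B[k]; print("lips: y of left/right",np.median(K[(K[:,1]>15),1]),np.median(K[(K[:,1]<-15),1]),"fit angles",[np.polyfit(K[s,0],K[s,1],1)[0] for s in((K[:,1]>22),(K[:,1]<-22))])
E
```

```text
scene 573 rect in nominal tin frame ((7.782676696777344, 1.0401840209960938), (129.54319763183594, 73.02896118164062), 0.13033466041088104) pct [[-55.2 -34.9]
 [ 71.9  34.9]] z95 [60.73124325 70.04037133]
front ledge z 58.97447135647958 10
lips: y of left/right 30.717618890313823 -32.34549866259656 fit angles [np.float64(-0.0127021519761776), np.float64(0.0229043277305053)]
top 511 rect in nominal tin frame ((2.9112281799316406, 0.12810516357421875), (127.02001953125, 69.37743377685547), 0.13934193551540375) pct [[-60.3 -34.4]
 [ 65.1  34.1]] z95 [61.4622924  70.78137431]
front ledge z 59.75314047553279 24
lips: y of left/right 30.745873076751927 -31.884962792619696 fit angles [np.float64(-0.00651827797829013), np.float64(0.021102466390304175)]
```

```bash
cat >> h.py <<'E'
t0=np.array([551.,144.]);th=np.radians(9.9);ex=np.array([np.cos(th),np.sin(th)]);ey=np.array([-ex[1],ex[0]])
def tinp(x,y,z): q=t0+x*ex+y*ey; return [q[0],q[1],z]
R0=R.from_euler("xyz",[np.pi,0,th+np.pi/2])
att=(R0*R.from_rotvec([0.03,0,0])).as_euler("xyz")
E
python3 - <<'E'
from h import *
e=get_obs()["eef_pos"]
bot.move_l([e[0],e[1],200],v=100)
bot.move_l(tinp(-93,0,200),v=80,attitude=att)
bot.move_l(tinp(-93,0,75),v=80); bot.pause(.2)
o=get_obs(); print(o["eef_pos"],tinp(-93,0,75),o["width"]*87,o["wrist_force"],o["time"],o["joints"][5])
for n in("scene","top"):
    p,d,X=shot(n); G=grey(p); X[...,2]-={"scene":-2.2,"top":1.45}[n]
    B=(X[...,:2]-t0)@np.c_[ex,ey]
    m=G&(X[...,2]>83)&(X[...,2]<105)&(np.abs(B[...,1])<45)&(B[...,0]>-75)&(B[...,0]<80)
    Q=B[m]; print(n,m.sum(),rect(Q),"slope",np.linalg.lstsq(np.c_[Q+[32,0],np.ones(len(Q))],X[m][:,2],rcond=None)[0],np.percentile(Q,[1,99],axis=0).round(1))
    q=p[120:260,250:450] if n=="scene" else p[130:270,110:310]
    cv2.imwrite(f"/tmp/c{n}.png",cv2.resize(q,(400,280)))
cv2.imwrite("pics/over.png",np.hstack([cv2.imread("/tmp/cscene.png"),cv2.imread("/tmp/ctop.png")])[:,:,::-1])
E
```

```text
[459.59412945 128.0660408   75.30494295] [np.float64(459.384832667606), np.float64(128.0105936740149), 75] 38.05572817183116 [ 1.38204198  1.14471092 -1.96732358] 28.2083 -1.6349872105148457
scene 463 ((-8.493289947509766, 0.3549232482910156), (54.72712326049805, 132.80897521972656), 89.62525177001953) slope [4.33459788e-03 1.30630512e-02 9.48058375e+01] [[-72.4 -26.8]
 [ 56.3  24.7]]Traceback (most recent call last):
  File "<stdin>", line 11, in <module>
    return _quantile_unchecked(
        a, q, axis, out, overwrite_input, method, keepdims, weights)
    return _ureduce(a,
                    func=_quantile_ureduce_func,
    ...<5 lines>...
                    overwrite_input=overwrite_input,
                    method=method)
    r = func(a, **kwargs)
    result = _quantile(arr,
                       quantiles=q,
    ...<2 lines>...
                       out=out,
                       weights=wgt)
    slices_having_nans = np.isnan(arr[-1, ...])
                                  ~~~^^^^^^^^^
IndexError: index -1 is out of bounds for axis 0 with size 0
```

Relative to the tin in the same view, the lid is level (0.004 rad), centred within about 1 mm, and about 7 mm short of home. I'll lower it by touch, release, back off and push it home.

```bash
python3 - <<'E'
from h import *
bot.move_l(tinp(-93,0,52),v=50); bot.pause(.2)
h=bot.move_l(tinp(-93,0,40),v=8,contact_N=2); o=get_obs();print(h,o["eef_pos"],o["wrist_force"],o["width"]*87,o["time"])
np.save("/tmp/zc.npy",o["eef_pos"][2])
p,d,X=shot("scene")
q=p[120:260,250:450]; cv2.imwrite("pics/down.png",cv2.resize(q,(800,560),interpolation=2)[:,:,::-1])
X[...,2]+=2.2; B=(X[...,:2]-t0)@np.c_[ex,ey]
m=grey(p)&(X[...,2]>50)&(X[...,2]<80)&(np.abs(B[...,1])<22)&(B[...,0]>-70)&(B[...,0]<50)
print("slope",np.linalg.lstsq(np.c_[B[m]+[32,0],np.ones(m.sum())],X[m][:,2],rcond=None)[0],m.sum())
E
```

```text
True [459.20866688 127.97732351  41.9756928 ] [ 0.73592855 -0.09835018  1.5049215 ] 37.901486621436646 30.2333
slope [3.26307663e-02 5.47330046e-03 6.37438435e+01] 342
```

View pics/down.png

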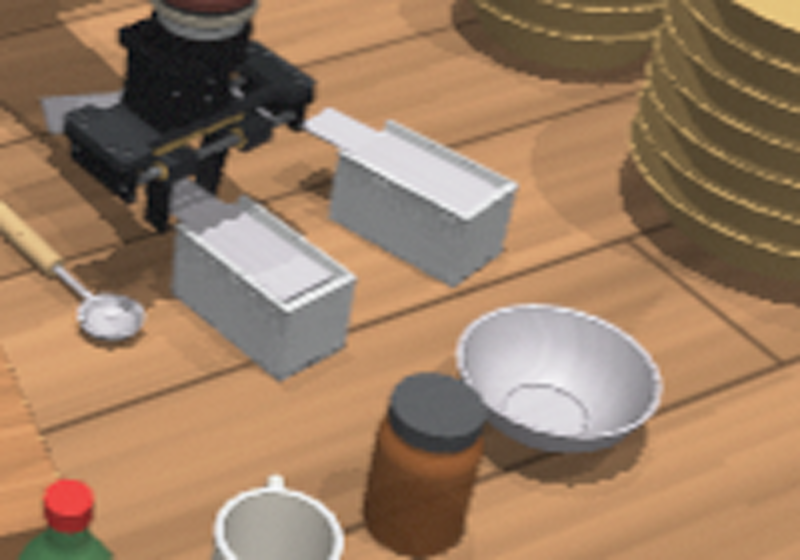

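The lid sits between the lips, with a small gap at the back and the wide end apparently about 0.03 rad high. I'll tilt it down gently about the front ledge, release, then push home.

```bash
python3 - <<'E'
from h import *
att2=(R0*R.from_rotvec([0.06,0,0])).as_euler("xyz")
def slope(k):
    p,d,X=shot("scene"); X[...,2]+=2.2; B=(X[...,:2]-t0)@np.c_[ex,ey]
    m=grey(p)&(X[...,2]>50)&(X[...,2]<80)&(np.abs(B[...,1])<22)&(B[...,0]>-70)&(B[...,0]<50)
    print(k,"slope",np.linalg.lstsq(np.c_[B[m]+[32,0],np.ones(m.sum())],X[m][:,2],rcond=None)[0].round(3),m.sum()); return p
h=bot.move_l(tinp(-93.5,0,43.),v=2,attitude=att2,contact_N=2); o=get_obs(); print(h,o["eef_pos"],o["wrist_force"],o["time"])
slope("tilted")
bot.grip(0.75); bot.pause(.2); o=get_obs(); print(o["width"]*87,o["wrist_force"])
slope("released")
e=o["eef_pos"]
bot.move_l([e[0],e[1],110],v=100)          # straight up, fingers either side of the tab
bot.grip(0.2)
A=R0.as_euler("xyz")
bot.move_l(tinp(-150,0,110),v=120,attitude=A)
bot.move_l(tinp(-150,0,52),v=100); bot.pause(.2); print(get_obs()["wrist_force"])
p=slope("before push")
h=bot.move_l(tinp(-112,0,52),v=20,contact_N=4); o=get_obs()
print(h,"tool tin xy",(o["eef_pos"][:2]-t0)@np.c_[ex,ey],o["wrist_force"],o["time"])
p=slope("pushed"); cv2.imwrite("pics/pushed.png",cv2.resize(p[120:260,250:450],(800,560),interpolation=2)[:,:,::-1])
E
```

```text
False [458.85187941 127.89883252  42.88426586] [-0.80383581  0.79391147  2.17760185] 31.0
tilted slope [ 6.0000e-03 -0.0000e+00  6.2996e+01] 353
65.50442982468775 [ 0.06678739 -0.1783318   0.09439246]
released slope [ 0.0000e+00 -1.4000e-02  6.2766e+01] 352
[-0.10731162 -0.32995368 -0.61430308]
before push slope [-0.0000e+00  1.7000e-02  6.2938e+01] 355
True tool tin xy [-1.20929616e+02  1.50450621e-02] [-0.80203908  0.13824939  0.38932931] 36.9
pushed slope [ 5.000e-03 -0.000e+00  6.269e+01] 347
```

View pics/pushed.png

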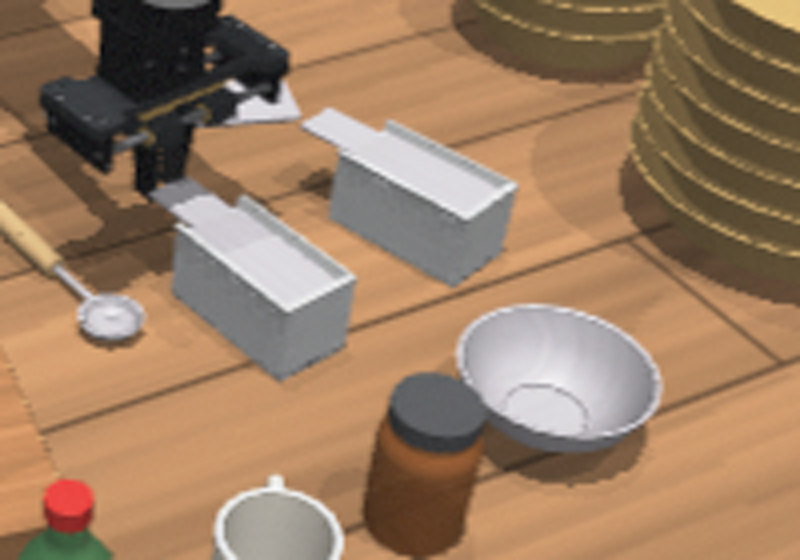

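The push stopped about 7 mm after first touch, with the tab end at about tin x = -111 against -110 for home. The gap at the back lip is gone. I'll make one confirming nudge, then retreat and do a final check.

```bash
python3 - <<'E'
from h import *
h=bot.move_l(tinp(-115,0,52),v=8,contact_N=6); o=get_obs(); print(h,(o["eef_pos"][:2]-t0)@np.c_[ex,ey],o["wrist_force"])
bot.move_l(tinp(-160,0,52),v=100); bot.move_l(tinp(-170,0,220),v=200)
bot.goto([330,-250,300],[np.pi,0,-.6]); bot.pause(.3)
im=[]
for n in("scene","top"):
    p,d,X=shot(n); G=grey(p); X[...,2]-={"scene":-2.2,"top":1.45}[n]; B=(X[...,:2]-t0)@np.c_[ex,ey]
    m=G&(X[...,2]>50)&(X[...,2]<80)&(np.abs(B[...,1])<21)&(B[...,0]>-130)&(B[...,0]<52)
    Q=B[m]; print(n,m.sum(),"tab end x",np.percentile(Q[:,0],1),"tab rect",rect(Q[Q[:,0]<-66]),"slope",np.linalg.lstsq(np.c_[Q+[25,0],np.ones(len(Q))],X[m][:,2],rcond=None)[0].round(3))
    q=p[140:240,270:410] if n=="scene" else p[150:260,110:264]
    im.append(cv2.resize(q,(400,286),interpolation=2))
cv2.imwrite("pics/final.png",np.hstack(im)[:,:,::-1]); print(get_obs()["time"])
E
```

```text
True [-1.20969820e+02  9.79344736e-02] [ 0.60031497 -0.53995632 -0.24400119]
scene 439 tab end x -105.24640864255146 tab rect ((-87.50035858154297, 0.29807472229003906), (42.93031311035156, 40.79426574707031), 0.12152590602636337) slope [1.0000e-03 2.0000e-03 6.2847e+01]
top 705 tab end x -109.87546756542726 tab rect ((-88.76422119140625, 0.06490325927734375), (44.76665115356445, 39.9831428527832), 0.26256439089775085) slope [4.000e-03 2.000e-02 6.273e+01]
40.7167
```

View pics/final.png

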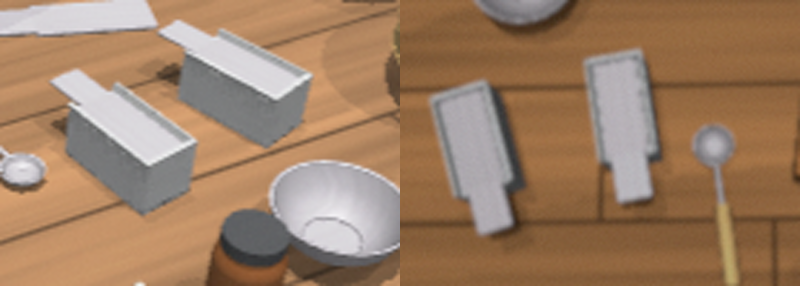

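```bash
python3 -c "
from station import ticket
ticket.hand_in()"
```

```text
the job is handed in; nothing more can be done
```

The lid is on the open tin, tab to the robot, and the job was handed in at about 41 s of the 72 s. No verdict is reported.

**What I did:**
- **Slide:** I pushed the lid along the board by its wide end with two spread fingertips just above the wood, instead of pressing on top. The tab ended up about 55 mm over the left edge.
- **Pinch:** I gripped the tab across its 40 mm width with the fingers pointing down. A flat pinch from the side would have driven the gripper body into the counter.
- **Place:** I carried the lid to the tin, lowered it by touch, levelled it, released it, and pushed the tab gently until it met the back lip.

**Last checks:**
- **Home:** the push stopped firmly, and a second nudge (6 N stop) moved it no further. The top camera put the tab end at about -110 mm of the tin, which is home.
- **Level and sideways:** slope was at most 0.004 rad lengthwise and 0.02 rad sideways. The offset to the side was under 1 mm and the yaw error about 0.3°. The lid's top was about 2.8 mm above the nominal rim height, which fits a 3 mm lid lying flat.
- **Disagreement:** the scene camera put the tab end at about -105 mm. It had read the tin itself about 5 mm further out as well, so I took this as camera bias.
- **Other things:** in the views I took, nothing else appeared to have moved. I did not measure the bystanders.

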